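# Knock the stuck coupling out of its cup

## Robot

A 6-joint arm with a two-finger parallel gripper is mounted at the origin on the work surface. World frame = base frame: x ahead of the robot, y to its left, z up, the work surface at z = 0. Lengths are in m, angles in rad, forces in N, time in s.
With the tool pointing down it reaches from about 0.35 to 0.775 m from the base axis. Payload 7.3 kg.
Tool frame: the origin (TCP) lies between the finger pads; the fingertips stand 17 mm ahead of it and the grasp point (between the pads) lies 2 mm behind it; z points along the fingers, y is the direction in which the jaws open and shut (so a half turn about z gives the same grasp; the last joint's range is limited). The gripper opens to 92 mm and grips with 3 to 60 N. Pads are 19 mm wide; open, the fingers measure 130 mm over their backs; the gripper's body (75 mm by 190 mm) begins 47 mm behind the grasp point.
Start: joints at [-1.479, 0.342, 1.524, -0, 1.275, -0.146], TCP at [0.124, -0.51, 0.244] pointing down, gripper open.
Joint ranges: [-2.53, 2.53], [-0.77, 2.02], [0.04, 2.7], [-1, 4.14], [0.28, 2.66], [-3.11, 3.11]. Speed limits (rad/s): [2.57, 2.57, 3.14, 3.14, 3.14, 3.14].

## Interface

Orientations are given as [roll, pitch, yaw] about the fixed x, y, z axes, in that order (R = Rz(yaw) Ry(pitch) Rx(roll)).
In Python, from cell import sensors, vision, hand_in gives the robot as it stands.
- The arm moves only by the tool step_arm, never from a script. Its argument "series" is a list of rows, each a list of 5 numbers: the opening, from 0 (shut) to 1 (fully open), then the shift along the world's x, y, z each as a share of 25 mm, from -1 to 1, then the turn about the world's z as a share of 0.08 rad, from -1 to 1. A call has 1 to 12 rows; each row shifts and turns the commanded pose from where the row before left it; what a row does not reach is not made up. A row lasts 1/10 s, in which the tool goes at most 50 mm and 8.59 degrees, less where a joint would pass 70% of its speed; a pose out of reach is approached as far as the arm can. A call with a number of a shift or a turn outside -1 to 1 is refused whole. A call with a gripper value outside its range is refused whole. The fingers move at their own pace and stop on an object; "squeeze" is the grip in N (left out, the last holds). Time passes only in rows, so rows that do not move let the fingers close. It gives the time, the measured TCP pose, the force and the opening at its end, in the units of the state.
- sensors.observe(): the state, without advancing time (a new reading comes with each control period).
- vision.read_camera(name): name is "scene" or "top" or "wrist"; returns a dict with "pixels" (420x560x3 uint8, blue, green, red), "range_z" (420x560 float32, m along the optical axis (not along the pixel's ray), 0 where there is no reading), "camera_matrix" (3x3 intrinsics, pixels), "pose" (4x4, takes a point from camera to world coordinates). Camera axes: x right, y down, z forward; pixel columns grow to the right and rows downward; lengths in m; the calibration is good to about 2 mm. A picture is of the moment at which its call begins.
- hand_in(): hands the job in, once; it reports no verdict.
The state is a dict: "time": time; "qpos": joint angles; "qvel": joint speeds; "joint_efforts": joint torques, N m; "tool_pos": TCP position; "tool_rot": TCP orientation; "contact_force": force on the tool from outside, world axes, zero at the start; "torque": the same for the moment, N m; "opening": finger opening in m.
Only numpy, scipy, OpenCV 4.12 (cv2) and the standard library are available. Lean on these libraries where they do the work, as an engineer would, in place of code of your own. Each camera call takes 0.05 s, during which the arm holds its last target.

## Task

A handpiece coupling is stuck in the square processing cup that lies on the counter. Turn the cup upside down over the steel tray with the coupling still in it and tap its rim on the tray's floor, again and again if need be, until the coupling has dropped out and lies in the tray; then stand the empty cup upside down on the green drying pad and let go. Leave everything else on the counter where it is.

Things in the scene. Friction and masses are not known exactly. Their poses are not given: they have to be found in the camera images.
- cup: square aluminium cup, loose, 46 x 46 x 58 mm long, walls 3 mm, 0.14 kg, blue band round its base end. Starts lying on a flat side, mouth pointing roughly away from the robot. Origin: middle of the side it lies on; x runs from base (x = -29 mm) to mouth rim (x = +29 mm), z out of the opposite side (z = 46 mm); cup axis at y = 0, z = 23 mm
- cup_mouth (a point): middle of the cup's open mouth, in the plane of its rim
- cup_base (a point): middle of the outside of the cup's 4 mm base. Inside at the base a black socket with two sprung jaws pinches the coupling's stub by friction, 2 to 3.5 times the coupling's weight: turning the cup over does not free it. A brisk knock of the rim (0.15 to 0.2 m/s) moves it 1 to 3 mm, slow pressing hardly at all; after about 7 mm it is free and falls. Jerky carrying can slip it too
- coupling: brass cylinder with a red ring, 28 mm across, 28 mm long, with a square stub 14 x 14 x 8 mm on one end; about 60 g. Origin: middle of the 28 mm cylinder; x along its axis, away from the stub. Starts in the cup with its stub in the socket: in the cup's frame at x = -2.5, y = 0, z = 17 mm, x axes alike, its free end 17 mm inside the mouth
- tray: steel tray, fixed, 200 (x) x 170 (y) mm outside, 22 mm high, walls and floor 4 mm (inner floor 4 mm above its underside). Origin: centre of its underside
- drypad: flat green drying pad, fixed, 140 x 140 x 8 mm. Origin: centre of its underside; top 8 mm above
- jar: small glass jar with a white cap, 44 mm across, 45 mm tall; loose, not part of the job, to be left where it is. Origin: centre of its underside
- polisher: grey plastic cylinder, 26 mm across, 40 mm tall; loose, not part of the job, to be left where it is. Origin: centre of its underside
- brush: cleaning brush, 160 mm long, lying; loose, not part of the job, to be left where it is. Origin: the middle of the brush's underside
- burblock: red block, 50 x 30 x 20 mm; loose, not part of the job, to be left where it is. Origin: centre of its underside
- oil: bottle, 52 mm across, 150 mm tall, off to the robot's right; loose, not part of the job, to be left where it is. Origin: centre of its underside
- dish: white dish, 80 mm across, 30 mm tall; loose, not part of the job, to be left where it is. Origin: centre of its underside
Not all that is in view belongs to the job. Of the things shaped like the drypad, the green one is meant.

How it is judged:
On the way, in this order (a step that is already met when the one before it is completed fails the run):
1. the cup is held mouth down over the tray with the coupling still stuck in it (angle between cup's own x axis and vertical above 2.36 rad and x of coupling in the frame of cup below 0.004 m and x of cup_mouth in the frame of tray between -0.1 and 0.1 m and y of cup_mouth in the frame of tray between -0.085 and 0.085 m and height (world z) of cup_mouth above 0.012 m), for 0.1 s.
2. the mouth-down cup is knocked on the tray while the coupling is still in it (contact force, or its rim down at the tray's floor) ((contact force between cup and tray above 1.5 N or (z of cup_mouth in the frame of tray below 0.009 m and x of cup_mouth in the frame of tray between -0.1 and 0.1 m and y of cup_mouth in the frame of tray between -0.085 and 0.085 m)) and angle between cup's own x axis and vertical above 2.36 rad and x of coupling in the frame of cup below 0.02 m), for 0.02 s.
3. the coupling is out of the cup and in the tray (x of coupling in the frame of tray between -0.096 and 0.096 m and y of coupling in the frame of tray between -0.081 and 0.081 m and height (world z) of coupling below 0.03 m and distance between coupling and cup_base above 0.065 m), for 0.2 s.
At the end, for the whole second after the job is handed in: Coupling at rest inside the tray (its centre within the walls, under 30 mm high); cup released, at rest, mouth down on the drying pad: upright within 8 degrees, mouth centre within 55 mm of the pad's centre along each side, rim on the pad (within 5 mm) (x of coupling in the frame of tray between -0.096 and 0.096 m and y of coupling in the frame of tray between -0.081 and 0.081 m and height (world z) of coupling below 0.03 m and x of cup_mouth in the frame of drypad between -0.055 and 0.055 m and y of cup_mouth in the frame of drypad between -0.055 and 0.055 m and z of cup_mouth in the frame of drypad between 0.004 and 0.013 m and angle between cup's own x axis and vertical above 3 rad and linear speed of each of coupling, cup below 0.03 m/s); the robot touches nothing.
It fails at once if a bystander is pushed more than 30 mm from its place (distance of any of jar, polisher, brush, burblock, oil, dish from where it was at the start of the episode above 0.03 m).
It also fails if it takes over 61 s, if anything falls off the work surface, if the arm or the gripper's body presses on something with over 40 N, if the wrist force passes 120 N, or if a joint passes its speed limit or range.

## Working session

There is one attempt and no reset: what is moved stays moved. The work goes in short steps, Python scripts to look and compute and a tool call to move; the robot and the scene stay as the last step left them, time stands still between calls to the robot, and variables do not carry over. Pictures are saved under pics/ and viewed, and the job is handed in when it is done.

Besides the shell and the picture viewer there is one more tool, called after "Emit:" as a command line: name --pt "numbers of a row" for each row, then --argument value for the rest. step_arm: Moves the arm, as the interface text tells. Its arguments: {"type":"object","properties":{"series":{"type":"array","items":{"type":"array","items":{"type":"number","minimum":-1,"maximum":1}}},"squeeze":{"type":"number"}},"required":["series"]}

```bash
ls; mkdir -p pics; cat > h.py <<'E'
import numpy as np,cv2
from cell import sensors,vision
def cap(name,fn=None):
    d=vision.read_camera(name)
    if fn: cv2.imwrite('pics/'+fn,d['pixels'])
    return d
def cloud(d):
    K=d['camera_matrix'];z=d['range_z'];v,u=np.indices(z.shape)
    p=np.stack([(u-K[0,2])/K[0,0]*z,(v-K[1,2])/K[1,1]*z,z],-1)
    w=p@d['pose'][:3,:3].T+d['pose'][:3,3]
    w[z==0]=np.nan
    return w
E
python3 - <<'E'
from h import *
np.set_printoptions(precision=3,suppress=True)
print(sensors.observe())
for n in ['scene','top','wrist']:
    d=cap(n,n+'0.png'); np.savez('pics/'+n+'0.npz',**d); print(n,d['pose'],d['camera_matrix'])
E
```

```text
pics
{'time': 0.0, 'qpos': array([-1.479,  0.343,  1.525, -0.   ,  1.275, -0.146]), 'qvel': array([ 0.   , -0.003,  0.   , -0.001,  0.001,  0.001]), 'joint_efforts': array([  0.   , -43.124, -24.422,   0.072,   0.056,  -0.   ]), 'tool_pos': array([ 0.124, -0.51 ,  0.243]), 'tool_rot': array([-3.14 , -0.   ,  0.238]), 'contact_force': array([ 0.03 , -0.549, -0.389]), 'torque': array([ 0.013,  0.055, -0.06 ]), 'opening': 0.09166147204177441}
scene [[ 0.054  0.732 -0.679  1.308]
 [ 0.998 -0.051  0.024 -0.118]
 [-0.017 -0.679 -0.734  0.917]
 [ 0.     0.     0.     1.   ]] [[483.1     0.    280.424]
 [  0.    483.1   213.   ]
 [  0.      0.      1.   ]]
top [[-0.022 -0.986  0.167  0.283]
 [-0.999  0.026  0.023 -0.112]
 [-0.027 -0.166 -0.986  1.404]
 [ 0.     0.     0.     1.   ]] [[475.548   0.    282.131]
 [  0.    475.548 218.632]
 [  0.      0.      1.   ]]
wrist [[ 0.235 -0.935 -0.266  0.196]
 [-0.972 -0.226 -0.064 -0.494]
 [-0.     0.274 -0.962  0.384]
 [ 0.     0.     0.     1.   ]] [[338.266   0.    283.521]
 [  0.    338.266 212.081]
 [  0.      0.      1.   ]]
```

View pics/scene0.png

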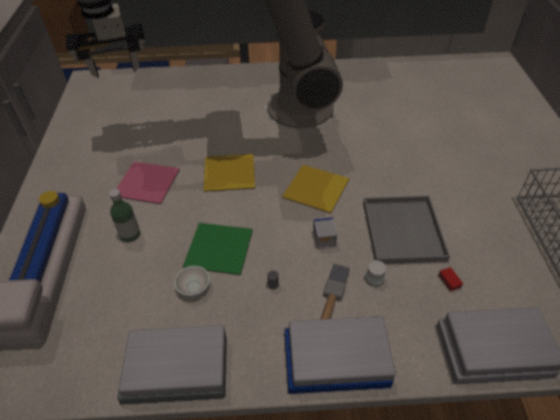

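View pics/top0.png

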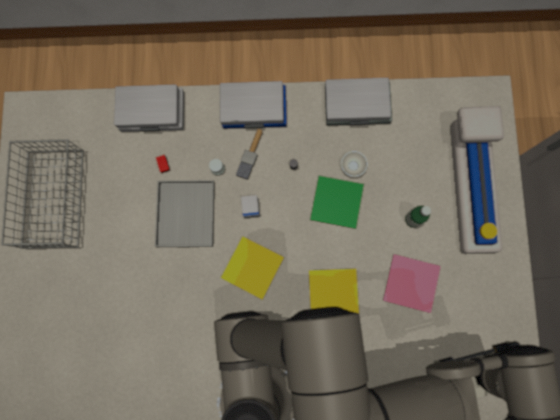

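View pics/wrist0.png

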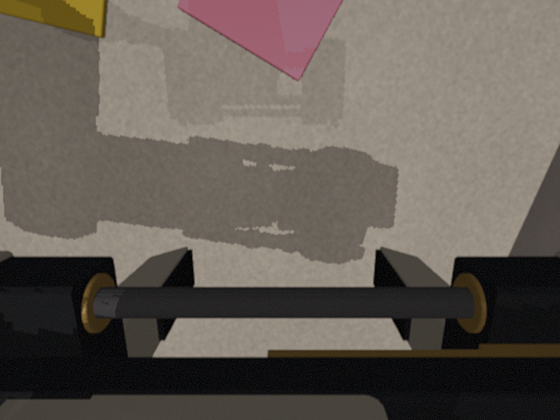

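The scene and top views show the cup at top px (250,206), scene px (326,231), with its blue band on the robot's side. The tray is at top (186,214), the green pad at top (337,202), the jar at (216,166), the polisher at (293,164) and the brush at (248,160).

Things that could be taken for the cup:
- jar, top (216,166): round with a white cap
- polisher, top (293,164): small and grey
- dish, top (354,164): round
- brush head, top (246,165)

Only the item at (250,206) is square with a blue band. For the pad, the yellow pads at (252,268) and (334,290) and the pink one at (412,283) are the wrong colour, so the green one is right.

```bash
python3 - <<'E'
from h import *
np.set_printoptions(precision=4,suppress=True)
d=dict(np.load('pics/top0.npz'));w=cloud(d);im=d['pixels']
c=im[180:232,225:277];cv2.imwrite('pics/crop0.png',cv2.resize(c,None,fx=8,fy=8,interpolation=cv2.INTER_CUBIC))
s=dict(np.load('pics/scene0.npz'));c=s['pixels'][200:262,290:362];cv2.imwrite('pics/crop1.png',cv2.resize(c,None,fx=8,fy=8,interpolation=cv2.INTER_CUBIC))
hsv=cv2.cvtColor(im,cv2.COLOR_BGR2HSV)
def rep(name,m,zr):
    z=w[...,2];m=m&(z>zr[0])&(z<zr[1]);n,l,st,ce=cv2.connectedComponentsWithStats(m.astype(np.uint8))
    i=1+np.argmax(st[1:,4]);p=w[l==i];r=cv2.minAreaRect(p[:,:2].astype(np.float32)*1000)
    print(name,len(p),'z',np.median(p[:,2]),'rect mm',r)
box=lambda u0,v0,u1,v1:np.pad(np.ones((v1-v0,u1-u0),bool),((v0,420-v1),(u0,560-u1)))
rep('cuptop',box(235,190,268,222),(.04,.06))
rep('pad',box(300,170,370,235)&(hsv[...,1]>120),(-.01,.03))
rep('tray rim',box(150,175,220,252),(.014,.04))
rep('jar',box(205,155,228,177),(.03,.06));rep('pol',box(285,155,302,172),(.025,.06))
rep('brush',box(230,125,268,182),(.008,.06));rep('bur',box(150,150,172,178),(.01,.04))
rep('dish',box(335,150,372,180),(.015,.04));rep('oil',box(400,195,440,230),(.1,.2))
E
```

```text
cuptop 300 z 0.045343142219826715 rect mm ((555.3555908203125, 12.628969192504883), (58.55084991455078, 46.11709976196289), 2.716644525527954)
pad 1941 z 0.007070342053197676 rect mm ((567.1227416992188, -243.9765625), (132.7255096435547, 135.48907470703125), 77.43550872802734)
tray rim 461 z 0.02038491880704152 rect mm ((543.3394775390625, 210.62612915039062), (171.90628051757812, 201.2153778076172), 88.73934936523438)
jar 145 z 0.0441602964471155 rect mm ((680.1138916015625, 112.75996398925781), (37.206790924072266, 37.851951599121094), 12.955451011657715)
pol 63 z 0.03907390642688502 rect mm ((681.655517578125, -118.02630615234375), (20.89704132080078, 25.406055450439453), 88.0295639038086)
brush 516 z 0.017314246241709297 rect mm ((723.3408813476562, 10.981376647949219), (41.82033157348633, 160.7014923095703), 67.03643035888672)
bur 169 z 0.019008800222209077 rect mm ((698.6841430664062, 280.2419128417969), (51.59718322753906, 31.530315399169922), 18.347427368164062)
dish 260 z 0.024423282950311043 rect mm ((677.550048828125, -298.44415283203125), (77.25992584228516, 77.00254821777344), 5.265364170074463)
oil 188 z 0.11419486781959831 rect mm ((506.49261474609375, -464.6895751953125), (40.33613586425781, 33.040523529052734), 41.348873138427734)
```

```bash
python3 - <<'E'
import cv2,numpy as np
a=cv2.imread('pics/crop0.png');b=cv2.imread('pics/crop1.png');h=416
b=cv2.resize(b,(380,h));a=cv2.resize(a,(400,h));cv2.imwrite('pics/crop01.png',np.hstack([a,b]))
E
```

```text
(no output)
```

View pics/crop01.png

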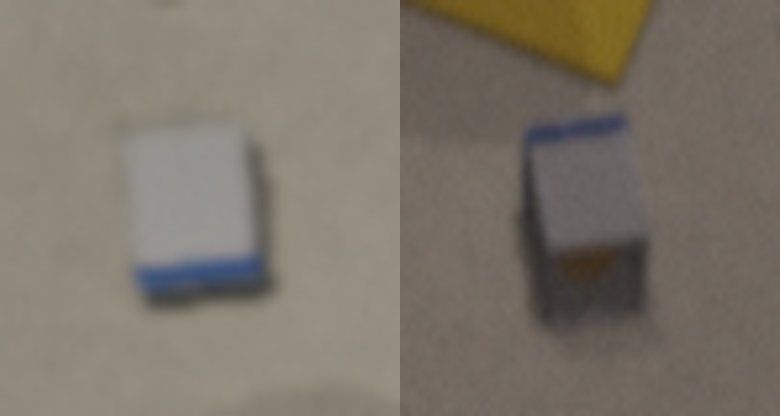

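Close crop confirms it: square metal cup, blue band on the robot's side, brass visible in the mouth. Its footprint measures 58.5 x 46 mm with its top at z = 45 mm, which matches the description. Next I move above it and look with the wrist camera.

Emit:
step_arm --pt "1 0.68 0.87 -0.07 -0.09" --pt "1 0.68 0.87 -0.07 -0.09" --pt "1 0.68 0.87 -0.07 -0.09" --pt "1 0.68 0.87 -0.07 -0.09" --pt "1 0.68 0.87 -0.07 -0.09" --pt "1 0.68 0.87 -0.07 -0.09" --pt "1 0.68 0.87 -0.07 -0.09" --pt "1 0.68 0.87 -0.07 -0.09" --pt "1 0.68 0.87 -0.07 -0.09" --pt "1 0.68 0.87 -0.07 -0.09" --pt "1 0.68 0.87 -0.07 -0.09" --pt "1 0.68 0.87 -0.07 -0.09" --squeeze 8

```text
time: 1.35
tool_pos: [0.3282, -0.2482, 0.2226]
tool_rot: [-3.142, 0.0, 0.151]
contact_force: [0.7, -1.0, -0.4]
opening: 0.0914
```

Emit:
step_arm --pt "1 0.68 0.87 -0.07 -0.09" --pt "1 0.68 0.87 -0.07 -0.09" --pt "1 0.68 0.87 -0.07 -0.09" --pt "1 0.68 0.87 -0.07 -0.09" --pt "1 0.68 0.87 -0.07 -0.09" --pt "1 0.68 0.87 -0.07 -0.09" --pt "1 0.68 0.87 -0.07 -0.09" --pt "1 0.68 0.87 -0.07 -0.09" --pt "1 0.68 0.87 -0.07 -0.09" --pt "1 0.68 0.87 -0.07 -0.09" --pt "1 0.68 0.87 -0.07 -0.09" --pt "1 0.68 0.87 -0.07 -0.09"

```text
time: 2.55
tool_pos: [0.5321, 0.0128, 0.2014]
tool_rot: [3.142, 0.001, 0.065]
contact_force: [1.7, -0.9, 0.4]
opening: 0.0919
```

Emit:
step_arm --pt "1 0 0 0 0" --pt "1 0 0 0 0"

```text
time: 2.75
tool_pos: [0.5314, 0.012, 0.2012]
tool_rot: [3.141, 0.001, 0.066]
contact_force: [-0.4, -0.6, -0.7]
opening: 0.0918
```

```bash
python3 - <<'E'
from h import *
d=cap('wrist','w1.png');np.savez('pics/w1.npz',**d)
E
```

```text
(no output)
```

View pics/w1.png

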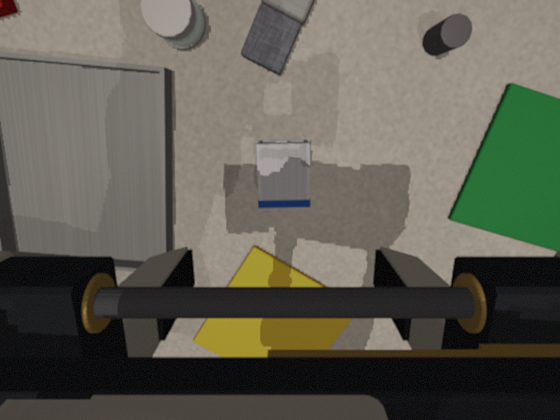

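The wrist view shows the cup at px (257–311, 141–207), blue band at row 203, square to the tool. I measure its top face from this view.

```bash
python3 - <<'E'
from h import *
np.set_printoptions(precision=4,suppress=True)
d=dict(np.load('pics/w1.npz'));w=cloud(d);z=w[...,2]
m=(z>.038)&(z<.055);m[:,:235]=0;m[:,335:]=0;m[:125]=0;m[220:]=0
p=w[m];print(len(p),np.median(p[:,2]),cv2.minAreaRect(p[:,:2].astype(np.float32)*1000))
hsv=cv2.cvtColor(d['pixels'],cv2.COLOR_BGR2HSV)
b=m&(hsv[...,1]>130)&(abs(hsv[...,0].astype(int)-110)<20)
q=w[b];print(len(q),q.mean(0)); v=np.polyfit(q[:,1],q[:,0],1);print('yaw from band',-np.arctan(v[0]))
for k in range(142,206,8):
    r=w[k][m[k]]; print(k,r[0],r[-1])
E
```

```text
3417 0.0460118295876204 ((553.2548828125, 12.506261825561523), (58.16123580932617, 46.349998474121094), 4.462536811828613)
295 [0.5291 0.0108 0.0466]
yaw from band 0.0730557188190279Traceback (most recent call last):
  File "<stdin>", line 10, in <module>
IndexError: index 0 is out of bounds for axis 0 with size 0
```

Emit:
step_arm --pt "1 0.14 -0.04 -0.8 0.1" --pt "1 0 0 -1 0" --pt "1 0 0 -1 0" --pt "1 0 0 -1 0" --pt "1 0 0 -1 0" --pt "1 0 0 -1 0" --pt "1 0 0 -0.8 0" --pt "1 0 0 -0.56 0" --pt "1 0 0 0 0" --pt "1 0 0 0 0"

```text
time: 3.8
tool_pos: [0.5351, 0.01, 0.0232]
tool_rot: [3.141, 0.0, 0.072]
contact_force: [-0.2, -0.6, 0.4]
opening: 0.0918
```

Emit:
step_arm --pt "0.4 0 0 0 0" --pt "0.4 0 0 0 0" --pt "0.4 0 0 0 0" --pt "0.4 0 0 0 0" --pt "0.4 0 0 0 0" --pt "0.4 0 0 0 0" --squeeze 8

```text
time: 4.4
tool_pos: [0.5352, 0.0108, 0.0228]
tool_rot: [3.141, -0.0, 0.073]
contact_force: [-0.6, 2.0, 0.9]
opening: 0.0487
```

Emit:
step_arm --pt "0 0 0 0 0" --pt "0 0 0 0 0" --pt "0 0 0 0 0" --pt "0 0 0 0 0" --squeeze 8

```text
time: 4.8
tool_pos: [0.5352, 0.0109, 0.0228]
tool_rot: [-3.141, 0.0, 0.073]
contact_force: [-0.6, 3.0, 2.2]
opening: 0.0464
```

Emit:
step_arm --pt "0 0 0 0.15 0" --pt "0 0 0 0.25 0" --pt "0 0 0 0.3 0" --pt "0 0 0 0.3 0" --pt "0 0 0 0.3 0" --pt "0 0 0 0.3 0" --pt "0 0 0 0 0"

```text
time: 5.5
tool_pos: [0.536, 0.0107, 0.0641]
tool_rot: [3.141, -0.002, 0.073]
contact_force: [0.1, 0.2, -2.1]
opening: 0.0462
```

```bash
python3 - <<'E'
from h import *
d=cap('wrist','w2.png')
s=cap('scene');c=s['pixels'][150:280,260:400];c=cv2.resize(c,None,fx=4,fy=4);cv2.imwrite('pics/s2.png',c)
E
```

```text
(no output)
```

View pics/w2.png

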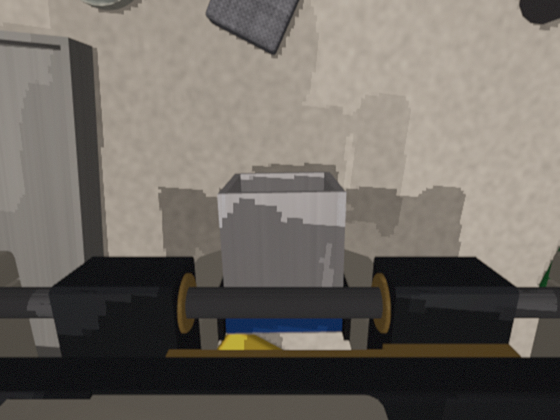

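View pics/s2.png

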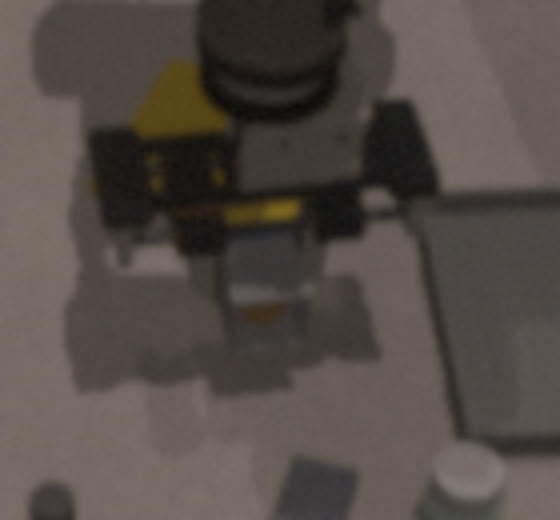

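Wrist: the cup is held at px (220–345, 172–330), still roughly horizontal. Force z −2.1 N equals its weight, so it is off the counter. I ease the grip so gravity can swing the mouth down.

Emit:
step_arm --pt "0 0 0 0 0" --pt "0 0 0 0 0" --pt "0 0 0 0 0" --squeeze 4.5

```text
time: 5.9
tool_pos: [0.535, 0.0108, 0.0624]
tool_rot: [-3.142, 0.001, 0.073]
contact_force: [-0.3, 0.1, -1.9]
opening: 0.0465
```

```bash
python3 - <<'E'
from h import *
d=cap('wrist','w3.png')
E
```

```text
(no output)
```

View pics/w3.png

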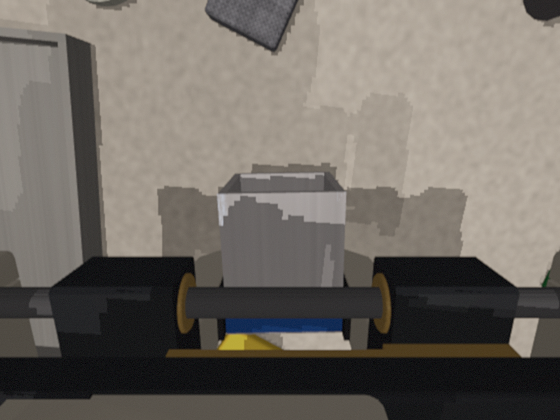

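Emit:
step_arm --pt "0 0 0 0 0" --pt "0 0 0 0 0" --pt "0 0 0 0 0" --squeeze 3

```text
time: 6.25
tool_pos: [0.5352, 0.0108, 0.0627]
tool_rot: [3.142, 0.0, 0.073]
contact_force: [-0.4, 0.4, -2.1]
opening: 0.0465
```

```bash
python3 - <<'E'
from h import *
np.set_printoptions(precision=4,suppress=True)
d=cap('wrist','w4.png');w=cloud(d)
for v in range(170,340,10): print(v,w[v,283])
E
```

```text
170 [0.5776 0.013  0.0009]
180 [0.5793 0.0131 0.043 ]
190 [0.5742 0.0127 0.0419]
200 [nan nan nan]
210 [0.576  0.0129 0.0849]
220 [0.5724 0.0126 0.0855]
230 [0.5685 0.0123 0.0852]
240 [0.565  0.0121 0.0865]
250 [0.5606 0.0118 0.0853]
260 [0.5571 0.0115 0.0865]
270 [0.5523 0.0112 0.0851]
280 [0.5488 0.0109 0.0865]
290 [0.5658 0.0121 0.1251]
300 [0.565  0.0121 0.1286]
310 [0.5625 0.0119 0.1291]
320 [0.5318 0.0097 0.0871]
330 [0.5268 0.0093 0.0864]
```

View pics/w4.png

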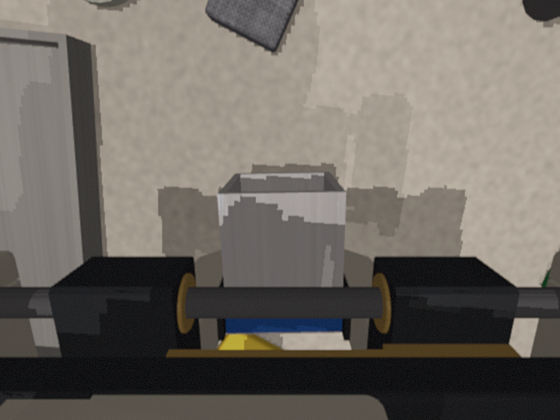

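The pads' friction holds the cup level even at 3 N. The green pad is fixed, so I'll use its edge: hook the lower rim edge on it and swing the grasp point in an arc about that edge to turn the mouth down. First I carry the cup to the pad's near edge, mouth square to it.

Emit:
step_arm --pt "0 -0.1 -0.22 0 -0.1" --pt "0 -0.2 -0.45 0 -0.2" --pt "0 -0.3 -0.7 0 -0.3" --pt "0 -0.3 -0.7 0 -0.3" --pt "0 -0.3 -0.7 0 -0.3" --pt "0 -0.3 -0.7 0 -0.3" --pt "0 -0.3 -0.7 0 -0.3" --pt "0 -0.3 -0.7 0 -0.3" --pt "0 -0.3 -0.7 0 -0.3" --pt "0 -0.3 -0.7 0 -0.3" --pt "0 -0.3 -0.7 0 -0.3" --pt "0 -0.3 -0.7 0 -0.3" --squeeze 8

```text
time: 7.5
tool_pos: [0.4517, -0.1824, 0.0628]
tool_rot: [3.141, 0.0, -0.193]
contact_force: [-0.9, -0.0, -2.8]
opening: 0.0464
```

Emit:
step_arm --pt "0 -0.3 -0.7 0 -0.25" --pt "0 -0.25 -0.6 0 -0.15" --pt "0 -0.15 -0.4 0 0" --pt "0 -0.07 -0.17 0 0" --pt "0 0 0 0 0"

```text
time: 8.0
tool_pos: [0.4331, -0.2282, 0.0628]
tool_rot: [3.142, -0.0, -0.224]
contact_force: [0.7, 0.8, -2.7]
opening: 0.0465
```

```bash
python3 - <<'E'
from h import *
np.set_printoptions(precision=4,suppress=True)
d=cap('wrist','w5.png');np.savez('pics/w5.npz',**d)
def ray(d,z,m):
    v,u=np.nonzero(m);K=d['camera_matrix'];r=np.stack([(u-K[0,2])/K[0,0],(v-K[1,2])/K[1,1],np.ones(len(u))],-1)@d['pose'][:3,:3].T
    o=d['pose'][:3,3];return (o+r*((z-o[2])/r[:,2:]))[:,:2]
for n,dd in (('top',dict(np.load('pics/top0.npz'))),('wrist',d)):
    hsv=cv2.cvtColor(dd['pixels'],cv2.COLOR_BGR2HSV)
    m=(abs(hsv[...,0].astype(int)-70)<15)&(hsv[...,1]>130)
    k,l,st,c=cv2.connectedComponentsWithStats(m.astype(np.uint8));i=1+np.argmax(st[1:,4]);print(n,st[i])
    p=ray(dd,.008,l==i).astype(np.float32)*1000;print(cv2.minAreaRect(p))
    if n=='wrist':
        print('near edge pts',[ (p[abs(p[:,1]-y)<1.5][:,0].min(),y) for y in range(-290,-170,15) if (abs(p[:,1]-y)<1.5).any()])
E
```

```text
top [ 312  177   51   51 1923]
((566.5106201171875, -243.67178344726562), (131.47000122070312, 132.65341186523438), 77.46292877197266)
wrist [  123     0   269   135 34500]
((531.055908203125, -237.97213745117188), (137.44525146484375, 66.70613098144531), 77.17163848876953)
near edge pts [(np.float32(485.27792), -290), (np.float32(488.666), -275), (np.float32(492.17877), -260), (np.float32(495.40527), -245), (np.float32(498.41727), -230), (np.float32(501.805), -215), (np.float32(505.19205), -200), (np.float32(508.7037), -185)]
```

View pics/w5.png

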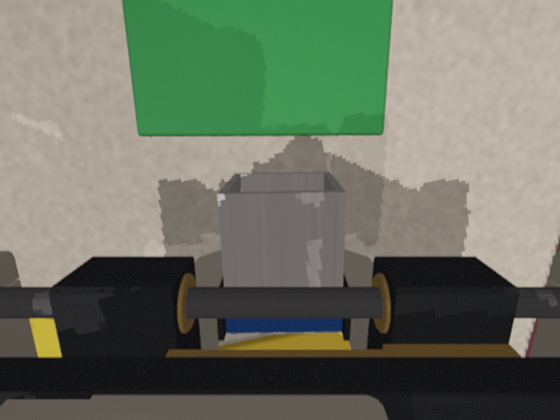

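Wrist: the cup is at px (220–343, 172–330), square to the pad edge at row 135. From this view the edge is 64 mm ahead of the grasp point, leaving a 16 mm gap to the rim. I lower the cup to 4 mm above the counter and approach.

Emit:
step_arm --pt "0 0 0 -0.3 0" --pt "0 0 0 -0.4 0" --pt "0 0 0 -0.4 0" --pt "0 0 0 -0.3 0" --pt "0 0.27 -0.06 0 0" --pt "0 0.2 -0.045 0 0" --pt "0 0.12 -0.03 0 0" --pt "0 0 0 0 0" --squeeze 4

```text
time: 8.85
tool_pos: [0.4488, -0.2313, 0.028]
tool_rot: [3.141, -0.001, -0.223]
contact_force: [-0.0, 0.3, -2.1]
opening: 0.046
```

Emit:
step_arm --pt "0 0.13 -0.03 0.1 0" --pt "0 0.13 -0.03 0.16 0" --pt "0 0.12 -0.025 0.15 0" --pt "0 0.11 -0.025 0.15 0" --pt "0 0.14 -0.03 0.12 0" --pt "0 0.14 -0.03 0.12 0" --pt "0 0 0 0 0"

```text
time: 9.55
tool_pos: [0.4684, -0.2358, 0.0483]
tool_rot: [3.141, -0.002, -0.223]
contact_force: [-0.6, 0.0, -1.0]
opening: 0.0458
```

```bash
python3 - <<'E'
from h import *
np.set_printoptions(precision=4,suppress=True)
d=cap('wrist','w6.png');w=cloud(d)
for v in range(150,340,10): print(v,w[v,283])
E
```

```text
150 [ 0.5236 -0.2491  0.0078]
160 [ 0.5186 -0.248   0.009 ]
170 [ 0.5132 -0.2468  0.0073]
180 [ 0.5078 -0.2455  0.0072]
190 [ 0.5109 -0.2462  0.0481]
200 [ 0.507  -0.2453  0.0498]
210 [ 0.5033 -0.2445  0.0518]
220 [ 0.4997 -0.2437  0.0543]
230 [ 0.4955 -0.2427  0.0545]
240 [ 0.4926 -0.242   0.0585]
250 [ 0.4887 -0.2412  0.0596]
260 [ 0.4852 -0.2404  0.0615]
270 [ 0.4813 -0.2395  0.0623]
280 [ 0.4783 -0.2388  0.0653]
290 [ 0.4986 -0.2434  0.1113]
300 [ 0.4975 -0.2431  0.1143]
310 [ 0.4954 -0.2426  0.1153]
320 [ 0.4652 -0.2358  0.0728]
330 [ 0.4116 -0.2237  0.0007]
```

View pics/w6.png

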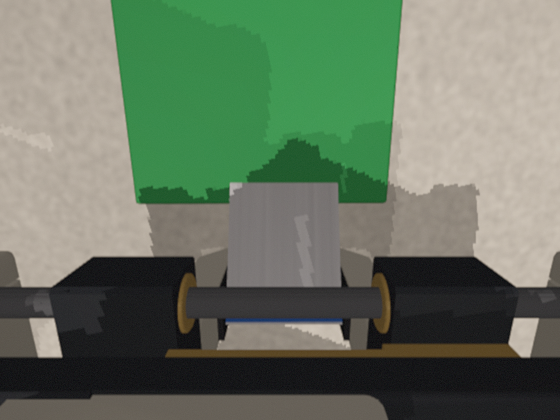

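The cup now slopes about 27° mouth-down in the wrist cloud, so the method works. I continue the arc.

Emit:
step_arm --pt "0 0.16 -0.035 0.1 0" --pt "0 0.16 -0.035 0.1 0" --pt "0 0.17 -0.037 0.07 0" --pt "0 0.17 -0.037 0.07 0" --pt "0 0.18 -0.04 0.035 0" --pt "0 0.18 -0.04 0.035 0" --pt "0 0.18 -0.04 0 0" --pt "0 0.18 -0.04 0 0" --pt "0 0 0 0 0"

```text
time: 10.5
tool_pos: [0.5028, -0.2432, 0.058]
tool_rot: [3.141, -0.001, -0.223]
contact_force: [0.4, 0.1, -1.5]
opening: 0.0459
```

```bash
python3 - <<'E'
from h import *
np.set_printoptions(precision=4,suppress=True)
d=cap('wrist','w7.png');w=cloud(d)
for v in range(200,340,10): print(v,w[v,283])
s=cap('scene');c=s['pixels'][150:300,150:330];cv2.imwrite('pics/s7.png',cv2.resize(c,None,fx=4,fy=4))
E
```

```text
200 [ 0.5289 -0.25    0.007 ]
210 [ 0.5303 -0.2503  0.034 ]
220 [ 0.5274 -0.2496  0.0415]
230 [ 0.5244 -0.2489  0.0476]
240 [ 0.5207 -0.2481  0.0509]
250 [ 0.5184 -0.2476  0.0574]
260 [ 0.5157 -0.2469  0.0621]
270 [ 0.5133 -0.2464  0.067 ]
280 [ 0.5115 -0.246   0.0724]
290 [ 0.5336 -0.251   0.122 ]
300 [ 0.5318 -0.2506  0.1237]
310 [ 0.5292 -0.25    0.1239]
320 [ 0.4931 -0.2418  0.0724]
330 [ 0.4856 -0.2401  0.0684]
```

View pics/w7.png

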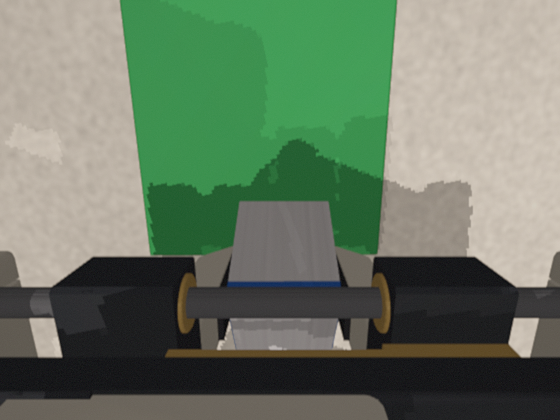

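View pics/s7.png

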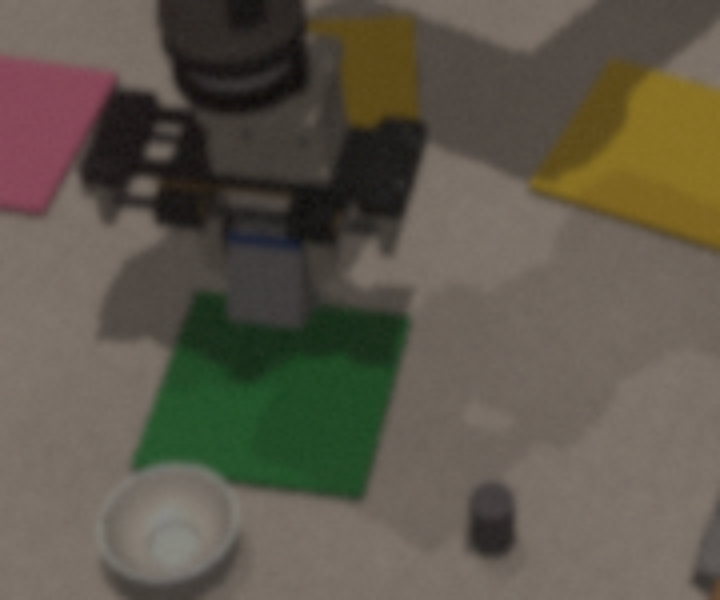

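Tilt is now about 63°. I lift, move over the pad, and press the rim gently down to level the cup.

Emit:
step_arm --pt "0 0 0 0.25 0" --pt "0 0.1 -0.02 0.25 0" --pt "0 0.3 -0.07 0 0" --pt "0 0.45 -0.1 0 0" --pt "0 0.45 -0.1 0 0" --pt "0 0.3 -0.07 0 0" --pt "0 0.15 -0.03 0 0" --pt "0 0 0 -0.2 0" --pt "0 0 0 -0.2 0" --pt "0 0 0 -0.15 0" --pt "0 0 0 -0.1 0" --squeeze 5

```text
time: 11.7
tool_pos: [0.5465, -0.2528, 0.0551]
tool_rot: [3.141, -0.003, -0.223]
contact_force: [2.0, 2.1, 7.8]
opening: 0.0461
```

Emit:
step_arm --pt "0 0 0 -0.06 0" --pt "0 0 0 -0.06 0" --pt "0 0 0 0 0" --squeeze 4

```text
time: 12.0
tool_pos: [0.5467, -0.2529, 0.0522]
tool_rot: [3.141, -0.003, -0.223]
contact_force: [1.4, 1.0, 4.5]
opening: 0.0464
```

```bash
python3 - <<'E'
from h import *
np.set_printoptions(precision=4,suppress=True)
d=cap('wrist','w8.png');w=cloud(d)
for v in range(200,350,10): print(v,w[v,283])
E
```

```text
200 [ 0.5744 -0.26    0.0077]
210 [ 0.5749 -0.2601  0.031 ]
220 [ 0.5719 -0.2594  0.0379]
230 [ 0.5689 -0.2587  0.0436]
240 [ 0.5664 -0.2581  0.0501]
250 [ 0.564  -0.2576  0.0561]
260 [ 0.5618 -0.2571  0.0616]
270 [ 0.5596 -0.2566  0.0664]
280 [ 0.5572 -0.256   0.0704]
290 [ 0.5766 -0.2604  0.1149]
300 [ 0.5752 -0.2601  0.1175]
310 [ 0.5734 -0.2597  0.119 ]
320 [ 0.5415 -0.2524  0.0737]
330 [ 0.5351 -0.251   0.071 ]
340 [ 0.5284 -0.2495  0.0682]
```

View pics/w8.png

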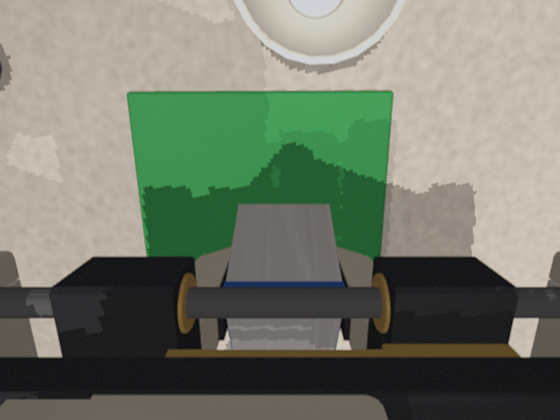

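Tilt is about 66°: pressing alone slid the cup up in the grip. I push forward instead, with the rear rim edge held by friction on the pad, to bring it upright.

Emit:
step_arm --pt "0 0.16 -0.035 -0.02 0" --pt "0 0.16 -0.035 -0.03 0" --pt "0 0.16 -0.035 -0.04 0" --pt "0 0.16 -0.035 -0.05 0" --pt "0 0.16 -0.035 -0.06 0" --pt "0 0.05 -0.01 0 0" --pt "0 0 0 0 0" --squeeze 3

```text
time: 12.75
tool_pos: [0.5671, -0.2574, 0.0458]
tool_rot: [3.142, 0.0, -0.223]
contact_force: [-0.7, -0.3, -1.9]
opening: 0.0459
```

```bash
python3 - <<'E'
from h import *
np.set_printoptions(precision=4,suppress=True)
d=cap('wrist','w9.png');w=cloud(d)
for v in range(200,350,10): print(v,w[v,283])
E
```

```text
200 [ 0.5964 -0.2648  0.0083]
210 [ 0.591  -0.2636  0.0087]
220 [ 0.5852 -0.2623  0.008 ]
230 [ 0.5835 -0.2619  0.0199]
240 [ 0.5826 -0.2617  0.0321]
250 [ 0.5822 -0.2616  0.0438]
260 [ 0.5816 -0.2615  0.0535]
270 [ 0.5818 -0.2615  0.0637]
280 [ 0.5805 -0.2612  0.0696]
290 [ 0.5984 -0.2653  0.1105]
300 [ 0.5959 -0.2647  0.111 ]
310 [ 0.5936 -0.2642  0.1119]
320 [ 0.562  -0.257   0.0674]
330 [ 0.5573 -0.2559  0.0671]
340 [ 0.5527 -0.2549  0.067 ]
```

View pics/w9.png

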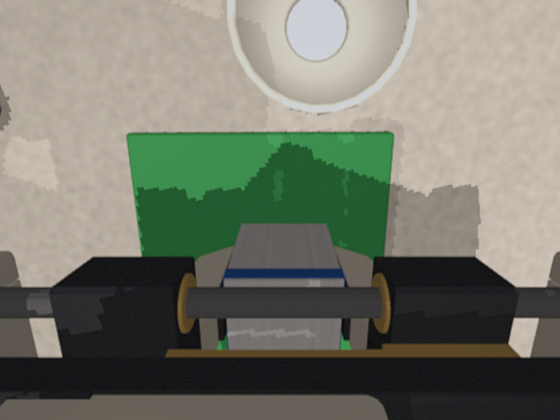

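The cup now stands vertical on the pad: front face at constant x, base at z = 0.067 m (expected 0.066). The grip is about 7 mm off-centre, so I let go, centre, and regrasp firmly.

Emit:
step_arm --pt "0.65 0 0 0 0" --pt "0.65 0 0 0 0" --pt "0.65 0 0 0 0" --pt "0.65 -0.15 0.03 0 0" --pt "0.65 -0.14 0.035 0.05 0" --pt "0 0 0 0 0" --pt "0 0 0 0 0" --pt "0 0 0 0 0" --pt "0 0 0 0 0" --pt "0 0 0 0 0" --squeeze 25

```text
time: 13.8
tool_pos: [0.5597, -0.2558, 0.0477]
tool_rot: [3.141, -0.0, -0.223]
contact_force: [-1.6, -0.2, 2.8]
opening: 0.046
```

```bash
python3 - <<'E'
from h import *
np.set_printoptions(precision=4,suppress=True)
print(sensors.observe()['opening'],sensors.observe()['tool_pos'])
d=cap('wrist','w10.png');w=cloud(d)
for v in range(220,350,10): print(v,w[v,283])
E
```

```text
0.04596453792024398 [ 0.5597 -0.2558  0.0477]
220 [ 0.5844 -0.2622  0.0316]
230 [ 0.5844 -0.2622  0.0465]
240 [ 0.5846 -0.2622  0.0595]
250 [ 0.5828 -0.2618  0.0656]
260 [ 0.5787 -0.2609  0.0657]
270 [ 0.5746 -0.26    0.066 ]
280 [ 0.5702 -0.259   0.0657]
290 [ 0.5899 -0.2634  0.1105]
300 [ 0.5882 -0.263   0.1123]
310 [ 0.5861 -0.2626  0.1135]
320 [ 0.5528 -0.255   0.0663]
330 [ 0.5487 -0.254   0.0671]
340 [ 0.5435 -0.2529  0.0665]
```

View pics/w10.png

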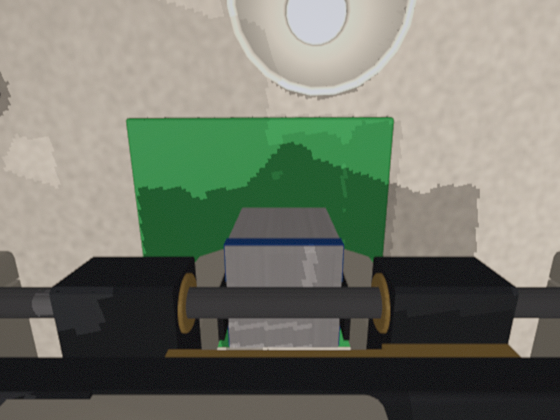

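Cup centred in the grip (px 228–343), rim 39.7 mm below the TCP. I lift and carry it smoothly to over the tray centre.

Emit:
step_arm --pt "0 0 0 0.1 0" --pt "0 0 0 0.25 0" --pt "0 0 0 0.4 0" --pt "0 0 0 0.35 0" --pt "0 0 0.15 0.2 0" --pt "0 0 0.3 0.1 0" --pt "0 -0.02 0.45 0 0" --pt "0 -0.02 0.6 0 0" --pt "0 -0.03 0.7 0 0" --pt "0 -0.03 0.7 0 0" --pt "0 -0.03 0.7 0 0" --pt "0 -0.03 0.7 0 0"

```text
time: 15.05
tool_pos: [0.5555, -0.1463, 0.0825]
tool_rot: [3.142, 0.0, -0.222]
contact_force: [-0.4, -0.8, -1.6]
opening: 0.0458
```

Emit:
step_arm --pt "0 -0.03 0.7 0 0" --pt "0 -0.03 0.7 0 0" --pt "0 -0.03 0.7 0 0" --pt "0 -0.03 0.7 0 0" --pt "0 -0.03 0.7 0 0" --pt "0 -0.03 0.7 0 0" --pt "0 -0.03 0.7 0 0" --pt "0 -0.03 0.7 0 0" --pt "0 -0.03 0.7 0 0" --pt "0 -0.03 0.7 0 0" --pt "0 -0.03 0.7 0 0" --pt "0 -0.03 0.7 0 0"

```text
time: 16.25
tool_pos: [0.5465, 0.0632, 0.0825]
tool_rot: [3.142, -0.0, -0.223]
contact_force: [-0.0, -0.3, -2.1]
opening: 0.0458
```

Emit:
step_arm --pt "0 -0.03 0.7 0 0" --pt "0 -0.03 0.7 0 0" --pt "0 -0.03 0.7 0 0" --pt "0 -0.03 0.7 0 0" --pt "0 -0.02 0.6 0 0" --pt "0 -0.02 0.45 0 0" --pt "0 0 0.3 0 0" --pt "0 0 0.15 0 0" --pt "0 0 0 0 0" --pt "0 0 0 0 0" --pt "0 0 0 0 0"

```text
time: 17.35
tool_pos: [0.5428, 0.1687, 0.0825]
tool_rot: [3.141, 0.0, -0.224]
contact_force: [0.0, -0.8, -2.0]
opening: 0.046
```

```bash
python3 - <<'E'
from h import *
np.set_printoptions(precision=4,suppress=True)
o=sensors.observe();print(o['opening'],o['tool_pos'],o['contact_force'])
d=cap('wrist','w11.png');w=cloud(d)
for v in range(220,350,10): print(v,w[v,283])
E
```

```text
0.046044569136641525 [0.5428 0.1687 0.0825] [ 0.0039 -0.7578 -1.9743]
220 [0.5675 0.1623 0.0665]
230 [0.5673 0.1623 0.0809]
240 [0.5678 0.1622 0.0949]
250 [0.5658 0.1627 0.1004]
260 [0.5622 0.1635 0.1016]
270 [0.5575 0.1646 0.1003]
280 [0.553  0.1656 0.1   ]
290 [0.5733 0.161  0.1458]
300 [0.5719 0.1613 0.1483]
310 [0.5692 0.1619 0.1484]
320 [0.5357 0.1695 0.101 ]
330 [0.5311 0.1706 0.101 ]
340 [0.5265 0.1717 0.1012]
```

View pics/w11.png

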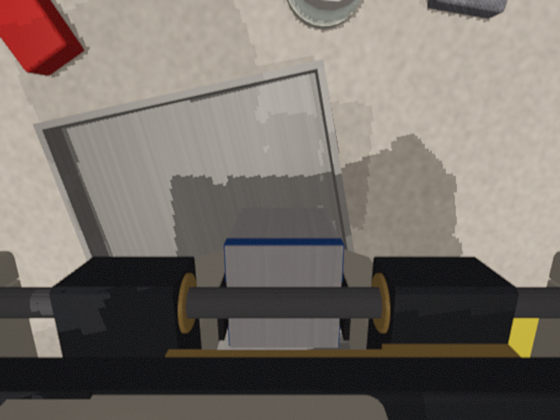

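Weight reading is still 2.0 N, so the coupling is in. Wrist shows the cup over the tray but near its right wall (px 340). I shift 42 mm further in and settle.

Emit:
step_arm --pt "0 0 0.3 0 0" --pt "0 0 0.5 0 0" --pt "0 0 0.5 0 0" --pt "0 0 0.3 0 0" --pt "0 0 0.08 0 0" --pt "0 0 0 -0.1 0" --pt "0 0 0 -0.2 0" --pt "0 0 0 -0.05 0" --pt "0 0 0 0 0" --pt "0 0 0 0 0"

```text
time: 18.4
tool_pos: [0.5428, 0.211, 0.0737]
tool_rot: [3.141, 0.0, -0.223]
contact_force: [-0.8, 0.4, -1.7]
opening: 0.0459
```

Emit:
step_arm --pt "0 0 0 -0.7 0" --pt "0 0 0 -0.65 0" --pt "0 0 0 0.3 0" --pt "0 0 0 0.5 0" --pt "0 0 0 0.4 0" --pt "0 0 0 0.1 0" --pt "0 0 0 0 0"

```text
time: 19.1
tool_pos: [0.5432, 0.2114, 0.0737]
tool_rot: [-3.141, -0.002, -0.223]
contact_force: [-0.3, -0.2, -2.4]
opening: 0.0458
```

Emit:
step_arm --pt "0 0 0 -0.7 0" --pt "0 0 0 -0.65 0" --pt "0 0 0 0.3 0" --pt "0 0 0 0.5 0" --pt "0 0 0 0.45 0" --pt "0 0 0 0.1 0" --pt "0 0 0 -0.7 0" --pt "0 0 0 -0.65 0" --pt "0 0 0 0.3 0" --pt "0 0 0 0.5 0" --pt "0 0 0 0.55 0" --pt "0 0 0 0 0"

```text
time: 20.3
tool_pos: [0.5449, 0.2119, 0.0765]
tool_rot: [-3.138, -0.006, -0.223]
contact_force: [1.3, 0.9, -1.7]
opening: 0.046
```

Emit:
step_arm --pt "0 0 0 0 0" --pt "0 0 0 0 0"

```text
time: 20.5
tool_pos: [0.5426, 0.2113, 0.0727]
tool_rot: [3.142, -0.0, -0.223]
contact_force: [0.3, 0.7, -2.2]
opening: 0.0459
```

```bash
python3 - <<'E'
from h import *
np.set_printoptions(precision=4,suppress=True)
for i in range(3):
    o=sensors.observe();print(o['tool_pos'],o['contact_force'])
    d=cap('wrist','w12.png')
w=cloud(d)
for v in (240,250,260,270,330,340): print(v,w[v,283])
s=cap('scene','s12.png');c=s['pixels'][150:300,320:500];cv2.imwrite('pics/s12c.png',cv2.resize(c,None,fx=4,fy=4))
E
```

```text
[0.5426 0.2113 0.0727] [ 0.2532  0.6647 -2.2109]
[0.5424 0.2112 0.0724] [ 0.0422  0.0164 -2.2389]
[0.5424 0.2112 0.0722] [-0.12    0.5659 -2.4593]
240 [0.5669 0.2048 0.083 ]
250 [0.5672 0.2048 0.0944]
260 [0.564  0.2055 0.0962]
270 [0.5599 0.2064 0.0961]
330 [0.5347 0.2122 0.0964]
340 [0.5307 0.2131 0.0973]
```

View pics/s12c.png

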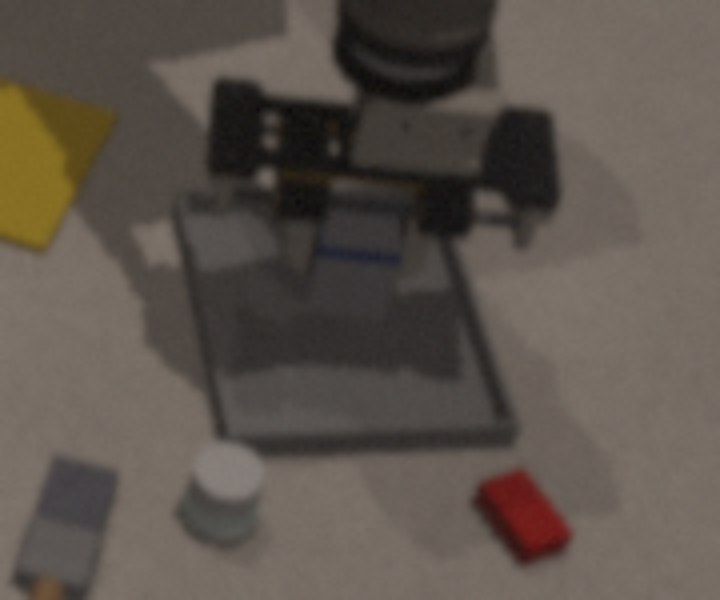

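Weight is still about 2.2 N (coupling in). The cup base is now 24 mm above the TCP, up from 18, so the knocks slid the cup in the grip. I raise the grip to 60 N and reset the stroke: rim gap about 34 mm.

Emit:
step_arm --pt "0 0 0 -0.08 0" --pt "0 0 0 -0.08 0" --pt "0 0 0 0 0" --pt "0 0 0 -0.7 0" --pt "0 0 0 -0.65 0" --pt "0 0 0 0.35 0" --pt "0 0 0 0.6 0" --pt "0 0 0 0.4 0" --pt "0 0 0 0 0" --pt "0 0 0 0 0" --pt "0 0 0 0 0" --squeeze 60

```text
time: 21.8
tool_pos: [0.5422, 0.2112, 0.0679]
tool_rot: [3.141, 0.001, -0.223]
contact_force: [0.3, 0.4, -2.6]
opening: 0.0456
```

```bash
python3 - <<'E'
from h import *
np.set_printoptions(precision=4,suppress=True)
for i in range(3):
    o=sensors.observe();print(o['tool_pos'],o['contact_force'])
    d=cap('wrist','w13.png')
w=cloud(d);o=sensors.observe()
print('base-tcp',np.nanmedian(w[255:275,270:296,2])-o['tool_pos'][2])
E
```

```text
[0.5422 0.2112 0.0679] [ 0.2535  0.3661 -2.615 ]
[0.5422 0.2112 0.0678] [-1.188   0.1448 -0.294 ]
[0.5423 0.2112 0.0678] [-0.2138  0.2738 -3.0743]
base-tcp 0.026421797172153164
```

Emit:
step_arm --pt "0 0 0 -0.7 0" --pt "0 0 0 -0.65 0" --pt "0 0 0 0.35 0" --pt "0 0 0 0.6 0" --pt "0 0 0 0.4 0" --pt "0 0 0 0 0" --pt "0 0 0 -0.7 0" --pt "0 0 0 -0.66 0" --pt "0 0 0 0.35 0" --pt "0 0 0 0.6 0" --pt "0 0 0 0.41 0" --pt "0 0 0 0 0"

```text
time: 23.15
tool_pos: [0.5437, 0.2115, 0.0704]
tool_rot: [-3.14, -0.003, -0.223]
contact_force: [1.4, 0.1, -2.2]
opening: 0.0453
```

Emit:
step_arm --pt "0 0 0 0 0" --pt "0 0 0 0 0" --pt "0 0 0 0 0"

```text
time: 23.45
tool_pos: [0.5423, 0.2112, 0.0679]
tool_rot: [3.141, 0.001, -0.223]
contact_force: [0.0, -0.5, -1.2]
opening: 0.046
```

```bash
python3 - <<'E'
from h import *
np.set_printoptions(precision=4,suppress=True)
f=[]
for i in range(4):
    o=sensors.observe();f.append(o['contact_force'][2])
    d=cap('wrist','w14.png')
print(f,o['tool_pos'])
w=cloud(d)
print('base-tcp',np.nanmedian(w[255:275,270:296,2])-o['tool_pos'][2])
E
```

```text
[np.float64(-1.1734325362952158), np.float64(-2.4299544911185045), np.float64(-2.0006124770038336), np.float64(-2.1948610069966827)] [0.5425 0.2112 0.0681]
base-tcp 0.02866501669127662
```

View pics/w14.png

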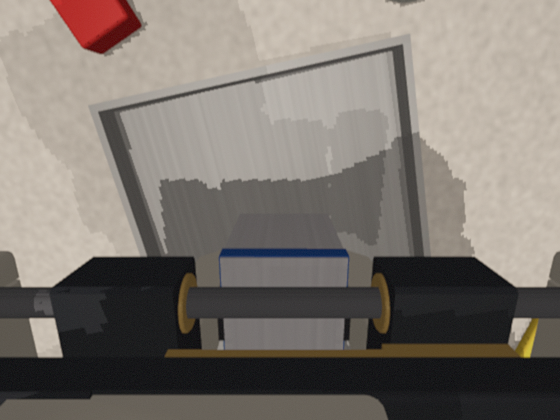

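Emit:
step_arm --pt "0 0 0 -0.75 0" --pt "0 0 0 -0.73 0" --pt "0 0 0 0.38 0" --pt "0 0 0 0.6 0" --pt "0 0 0 0.5 0" --pt "0 0 0 0 0" --pt "0 0 0 -0.75 0" --pt "0 0 0 -0.77 0" --pt "0 0 0 0.38 0" --pt "0 0 0 0.6 0" --pt "0 0 0 0.54 0" --pt "0 0 0 0 0"

```text
time: 24.85
tool_pos: [0.544, 0.2116, 0.071]
tool_rot: [-3.14, -0.004, -0.223]
contact_force: [0.7, 0.3, -1.5]
opening: 0.0456
```

Emit:
step_arm --pt "0 0 0 0.4 0" --pt "0 0 0 0.4 0" --pt "0 0 0 0 0" --pt "0 0 0 0 0"

```text
time: 25.25
tool_pos: [0.5427, 0.2113, 0.0887]
tool_rot: [-3.141, -0.0, -0.223]
contact_force: [-0.5, -0.7, -1.6]
opening: 0.0456
```

```bash
python3 - <<'E'
from h import *
np.set_printoptions(precision=4,suppress=True)
f=[]
for i in range(4):
    o=sensors.observe();f.append(o['contact_force'][2])
    d=cap('wrist','w15.png')
print(f,o['tool_pos'])
w=cloud(d)
print('base-tcp',np.nanmedian(w[255:275,270:296,2])-o['tool_pos'][2])
s=cap('scene');c=s['pixels'][150:300,320:500];cv2.imwrite('pics/s15.png',cv2.resize(c,None,fx=4,fy=4))
E
```

```text
[np.float64(-1.583907210709563), np.float64(-1.5376856303427093), np.float64(-2.703006975800392), np.float64(-0.7370226269156368)] [0.5423 0.2112 0.088 ]
base-tcp 0.029587248545156777
```

View pics/s15.png

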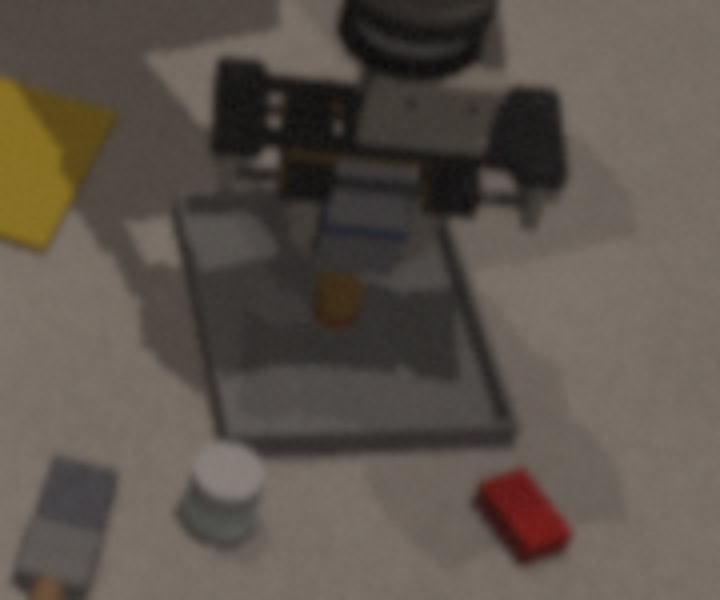

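The crop shows the coupling standing free in the tray at crop px (338,300), clear of the cup's rim. I lift and carry the empty cup back to the green pad.

Emit:
step_arm --pt "0 0 0 0.5 0" --pt "0 0 0 0.5 0" --pt "0 0 -0.2 0 0" --pt "0 0.02 -0.4 0 0" --pt "0 0.04 -0.6 0 0" --pt "0 0.04 -0.7 0 0" --pt "0 0.04 -0.7 0 0" --pt "0 0.04 -0.7 0 0" --pt "0 0.04 -0.7 0 0" --pt "0 0.04 -0.7 0 0" --pt "0 0.04 -0.7 0 0" --pt "0 0.04 -0.7 0 0" --squeeze 25

```text
time: 26.7
tool_pos: [0.5507, 0.0567, 0.1131]
tool_rot: [3.141, 0.001, -0.224]
contact_force: [-0.0, -0.4, -1.1]
opening: 0.0458
```

Emit:
step_arm --pt "0 0.04 -0.7 0 0" --pt "0 0.04 -0.7 0 0" --pt "0 0.04 -0.7 0 0" --pt "0 0.04 -0.7 0 0" --pt "0 0.04 -0.7 0 0" --pt "0 0.04 -0.7 0 0" --pt "0 0.04 -0.7 0 0" --pt "0 0.04 -0.7 0 0" --pt "0 0.04 -0.7 0 0" --pt "0 0.04 -0.7 0 0" --pt "0 0.04 -0.7 0 0" --pt "0 0.04 -0.7 0 0"

```text
time: 27.9
tool_pos: [0.5632, -0.1527, 0.1134]
tool_rot: [3.141, 0.0, -0.223]
contact_force: [0.4, -0.5, -1.0]
opening: 0.0457
```

Emit:
step_arm --pt "0 0.04 -0.7 0 0" --pt "0 0.04 -0.7 0 0" --pt "0 0.04 -0.7 0 0" --pt "0 0.04 -0.6 0 0" --pt "0 0.04 -0.4 0 0" --pt "0 0 -0.2 0 0" --pt "0 0 0 0 0" --pt "0 0 0 0 0"

```text
time: 28.7
tool_pos: [0.5681, -0.2332, 0.1134]
tool_rot: [-3.141, 0.0, -0.223]
contact_force: [-0.6, -0.1, -2.1]
opening: 0.0458
```

```bash
python3 - <<'E'
from h import *
np.set_printoptions(precision=4,suppress=True)
d=cap('wrist','w16.png');o=sensors.observe();w=cloud(d);print(o['tool_pos'],o['contact_force'])
for v in (230,240,250): print(v,w[v,283])
print('base-tcp',np.nanmedian(w[258:275,270:296,2])-o['tool_pos'][2])
E
```

```text
[ 0.5682 -0.233   0.1135] [-0.0883  0.4434 -1.6148]
230 [ 0.558  -0.2316  0.0082]
240 [ 0.5799 -0.2366  0.0896]
250 [ 0.5937 -0.2398  0.1375]
base-tcp 0.02974314165688681
```

View pics/w16.png

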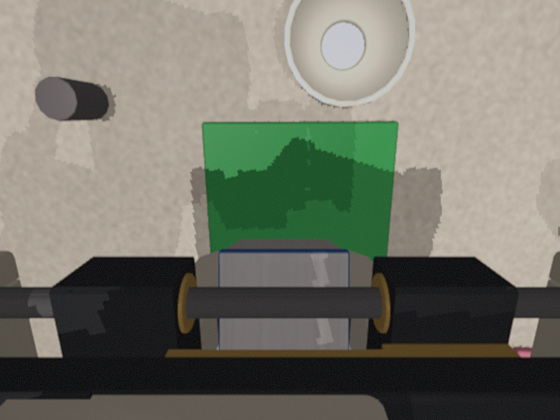

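```bash
python3 - <<'E'
from h import *
np.set_printoptions(precision=4,suppress=True)
d=cap('wrist');w=cloud(d)
for v in list(range(234,290,4))+list(range(318,350,4)): print(v,w[v,255],w[v,310])
a=cv2.imread('pics/w15.png');cv2.imwrite('pics/w15c.png',a)
E
```

```text
234 [ 0.5597 -0.2097  0.0083] [ 0.5499 -0.251   0.0072]
238 [ 0.5564 -0.2089  0.0081] [ 0.5469 -0.2504  0.0076]
242 [ 0.5861 -0.224   0.101 ] [ 0.5799 -0.2499  0.1002]
246 [ 0.5901 -0.2264  0.1174] [ 0.5858 -0.2496  0.1197]
250 [ 0.5962 -0.2296  0.1382] [ 0.5912 -0.2494  0.137 ]
254 [ 0.5964 -0.23    0.1425] [ 0.5917 -0.2491  0.1417]
258 [ 0.5954 -0.2298  0.1437] [ 0.5909 -0.2488  0.1433]
262 [ 0.5933 -0.2292  0.1423] [ 0.589  -0.2485  0.1424]
266 [ 0.5923 -0.2291  0.1436] [ 0.588  -0.2482  0.1437]
270 [ 0.5911 -0.2288  0.1442] [ 0.5866 -0.2479  0.1437]
274 [ 0.5898 -0.2285  0.1446] [ 0.5849 -0.2476  0.1435]
278 [ 0.588 -0.228  0.144] [ 0.5836 -0.2472  0.144 ]
282 [ 0.5864 -0.2276  0.1439] [ 0.5824 -0.247   0.1446]
286 [ 0.5858 -0.2276  0.1458] [ 0.5812 -0.2467  0.1453]
318 [ 0.5935 -0.2322  0.1786] [ 0.5907 -0.246   0.179 ]
322 [ 0.5734 -0.2247  0.1487] [ 0.5685 -0.2439  0.148 ]
326 [ 0.5723 -0.2245  0.1495] [ 0.5682 -0.2437  0.1499]
330 [ 0.5708 -0.2242  0.1497] [ 0.5663 -0.2433  0.1494]
334 [ 0.5696 -0.2239  0.1503] [ 0.5654 -0.243   0.1504]
338 [ 0.5679 -0.2235  0.15  ] [ 0.5653 -0.2429  0.1525]
342 [ 0.5663 -0.2231  0.1501] [ 0.5624 -0.2424  0.1508]
346 [ 0.5655 -0.223   0.1513] [ 0.5608 -0.2421  0.1508]
```

View pics/w15.png

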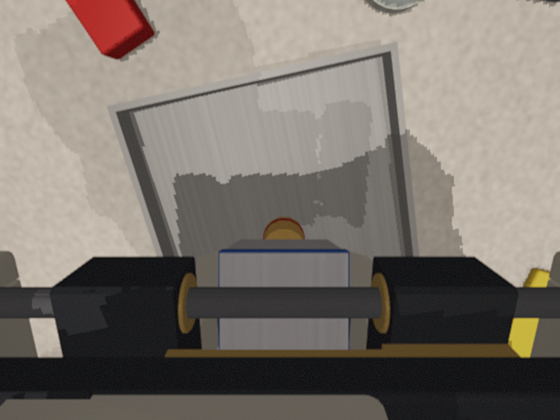

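Base top slopes from z = 0.142 (front) to 0.151 (rear), so the cup tilted about 16° in the grip. I lower until the front rim edge touches, then ease the grip and draw back and down to level it, as before but mirrored.

Emit:
step_arm --pt "0 0.15 -0.26 0 0" --pt "0 0.15 -0.26 -0.2 0" --pt "0 0 0 -0.5 0" --pt "0 0 0 -0.6 0" --pt "0 0 0 -0.6 0" --pt "0 0 0 -0.5 0" --pt "0 0 0 -0.25 0" --pt "0 0 0 -0.15 0" --pt "0 0 0 -0.06 0" --pt "0 0 0 0 0"

```text
time: 29.8
tool_pos: [0.5759, -0.2468, 0.0423]
tool_rot: [3.141, -0.001, -0.223]
contact_force: [0.6, -0.4, -1.6]
opening: 0.0459
```

Emit:
step_arm --pt "0 0 0 -0.06 0" --pt "0 0 0 -0.04 0" --pt "0 -0.06 0.013 -0.04 0" --pt "0 -0.07 0.015 -0.04 0" --pt "0 -0.08 0.02 -0.05 0" --pt "0 -0.08 0.02 -0.05 0" --pt "0 -0.08 0.02 -0.03 0" --pt "0 0 0 0 0" --squeeze 3

```text
time: 30.6
tool_pos: [0.5664, -0.2446, 0.0344]
tool_rot: [3.141, -0.0, -0.223]
contact_force: [-0.0, -0.8, -0.6]
opening: 0.0463
```

```bash
python3 - <<'E'
from h import *
np.set_printoptions(precision=4,suppress=True)
d=cap('wrist','w17.png');w=cloud(d)
for v in list(range(210,290,8))+list(range(320,350,8)): print(v,w[v,255],w[v,310])
E
```

```text
210 [ 0.5964 -0.2374  0.0078] [ 0.59   -0.265   0.0073]
218 [ 0.5922 -0.2364  0.0079] [ 0.5859 -0.2641  0.0079]
226 [ 0.5878 -0.2352  0.0072] [ 0.5815 -0.2632  0.0074]
234 [ 0.5834 -0.2341  0.007 ] [ 0.5771 -0.2624  0.0073]
242 [ 0.5871 -0.2369  0.0297] [ 0.581  -0.2615  0.0284]
250 [ 0.5909 -0.2395  0.0499] [ 0.5861 -0.2609  0.0501]
258 [ 0.5937 -0.2414  0.065 ] [ 0.5892 -0.2603  0.0644]
266 [ 0.5907 -0.2407  0.065 ] [ 0.5867 -0.2597  0.0657]
274 [ 0.5881 -0.2401  0.0658] [ 0.5834 -0.2591  0.0652]
282 [ 0.5857 -0.2396  0.0671] [ 0.5809 -0.2585  0.0662]
320 [ 0.5718 -0.2362  0.0687] [ 0.5672 -0.2555  0.0684]
328 [ 0.5696 -0.2358  0.0703] [ 0.5647 -0.2549  0.0695]
336 [ 0.5664 -0.235   0.0703] [ 0.5617 -0.2543  0.0698]
344 [ 0.564  -0.2345  0.0714] [ 0.5595 -0.2537  0.0713]
```

View pics/w17.png

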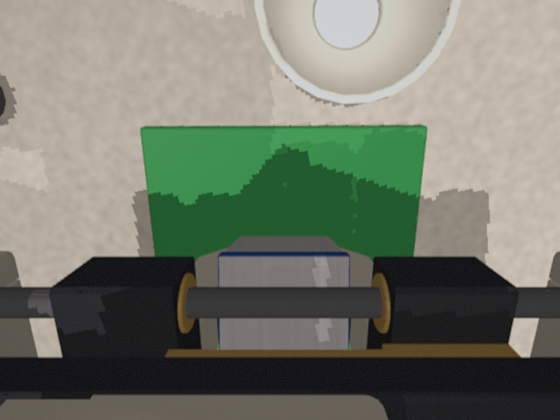

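Still about 12° tilted, but the front edge rests on the pad and the centre of mass is well behind it, so on release the empty cup settles flat.

Emit:
step_arm --pt "0.6 0 0 0 0" --pt "0.8 0 0 0 0" --pt "1 0 0 0 0" --pt "1 0 0 0 0" --pt "1 0 0 0 0" --pt "1 0 0 0 0" --pt "1 0 0 0 0" --pt "1 0 0 0 0"

```text
time: 31.45
tool_pos: [0.5664, -0.2445, 0.0342]
tool_rot: [3.141, -0.0, -0.223]
contact_force: [0.1, 0.1, -0.2]
opening: 0.0916
```

```bash
python3 - <<'E'
from h import *
np.set_printoptions(precision=4,suppress=True)
print(sensors.observe()['opening'])
d=cap('wrist','w18.png');w=cloud(d)
for v in list(range(210,290,8))+list(range(320,350,8)): print(v,w[v,255],w[v,310])
E
```

```text
0.09160008096346749
210 [ 0.5964 -0.2374  0.0077] [ 0.5902 -0.2649  0.0077]
218 [ 0.5925 -0.2364  0.0085] [ 0.586  -0.264   0.0077]
226 [ 0.588  -0.2353  0.0077] [ 0.5816 -0.2632  0.0075]
234 [ 0.5836 -0.2341  0.0073] [ 0.5774 -0.2623  0.0077]
242 [ 0.5823 -0.2345  0.0158] [ 0.5766 -0.2614  0.0168]
250 [ 0.5822 -0.2354  0.0267] [ 0.5769 -0.2606  0.0278]
258 [ 0.5821 -0.2361  0.0361] [ 0.5765 -0.2599  0.0356]
266 [ 0.582  -0.2368  0.0446] [ 0.5769 -0.2593  0.0445]
274 [ 0.5822 -0.2375  0.0526] [ 0.5768 -0.2587  0.0515]
282 [ 0.5826 -0.2382  0.0605] [ 0.578  -0.2583  0.0604]
320 [ 0.5701 -0.2355  0.0657] [ 0.5657 -0.2553  0.0659]
328 [ 0.567  -0.2348  0.066 ] [ 0.5629 -0.2547  0.0666]
336 [ 0.5637 -0.2339  0.066 ] [ 0.5593 -0.254   0.0663]
344 [ 0.56   -0.233   0.0656] [ 0.555  -0.2532  0.0652]
```

View pics/w18.png

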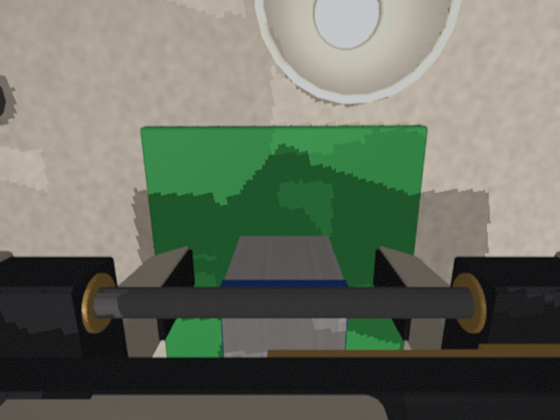

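The cup has settled flat: front face vertical, base at z = 0.066. I lift off and do the final checks.

Emit:
step_arm --pt "1 0 0 0.4 0" --pt "1 0 0 0.8 0" --pt "1 0 0 0.8 0" --pt "1 0 0 0.8 0" --pt "1 0 0 0.8 0" --pt "1 0 0 0.8 0" --pt "1 0 0 0.6 0" --pt "1 -0.8 0 0 0" --pt "1 -0.9 0 0 0" --pt "1 -0.9 0 0 0" --pt "1 -0.8 0 0 0" --pt "1 0 0 0 0"

```text
time: 32.7
tool_pos: [0.4797, -0.2444, 0.1601]
tool_rot: [3.141, 0.001, -0.224]
contact_force: [-0.1, 0.0, -0.3]
opening: 0.0919
```

```bash
python3 - <<'E'
from h import *
np.set_printoptions(precision=4,suppress=True)
s=cap('scene','s19.png');d=cap('top','t19.png');w=cloud(d);z=w[...,2];hsv=cv2.cvtColor(d['pixels'],cv2.COLOR_BGR2HSV)
def rep(n,b,zr,ext=None,src=w):
    m=np.zeros(z.shape,bool);m[b[1]:b[3],b[0]:b[2]]=1;m&=(src[...,2]>zr[0])&(src[...,2]<zr[1])
    if ext is not None:m&=ext
    k,l,st,c=cv2.connectedComponentsWithStats(m.astype(np.uint8))
    if k<2: print(n,'none');return
    p=src[l==1+np.argmax(st[1:,4])];print(n,len(p),np.median(p[:,2]),cv2.minAreaRect(p[:,:2].astype(np.float32)*1000))
rep('cuptop',(305,170,375,240),(.055,.08))
rep('coupling',(162,188,212,242),(.026,.06))
rep('jar',(205,155,228,177),(.03,.06));rep('pol',(285,155,302,172),(.025,.06))
rep('brush',(230,125,268,182),(.008,.06));rep('bur',(150,150,172,178),(.01,.04))
rep('dish',(335,150,372,180),(.015,.04));rep('oil',(400,195,440,230),(.1,.2))
ws=cloud(s)
hs=cv2.cvtColor(s['pixels'],cv2.COLOR_BGR2HSV);br=(hs[...,0]<22)&(hs[...,1]>90);rep('coupl scene',(360,195,450,262),(.006,.06),br,ws)
E
```

```text
cuptop none
coupling 72 0.03210024386703325 ((538.0010375976562, 210.72296142578125), (25.942724227905273, 26.170549392700195), 89.86515045166016)
jar 144 0.043589865636066705 ((680.0291748046875, 112.37987518310547), (37.12494659423828, 38.0311393737793), 41.54319381713867)
pol 62 0.03953121563897266 ((682.2095336914062, -117.96814727783203), (20.88457489013672, 24.62029266357422), 88.6908950805664)
brush 514 0.017179309043888535 ((723.2101440429688, 11.60687255859375), (41.862945556640625, 159.13511657714844), 69.58067321777344)
bur 167 0.01859135405458523 ((699.509521484375, 280.9167785644531), (52.03619384765625, 31.659975051879883), 17.470277786254883)
dish 207 0.02451606246531468 ((685.8438110351562, -303.2767639160156), (76.9930419921875, 59.15682601928711), 63.97383117675781)
oil 185 0.11569150808960726 ((506.27294921875, -464.63104248046875), (40.567718505859375, 33.080440521240234), 25.688112258911133)
coupl scene 141 0.03032218191253977 ((541.6060791015625, 211.44973754882812), (25.75296401977539, 27.813518524169922), 77.22869873046875)
```

View pics/s19.png

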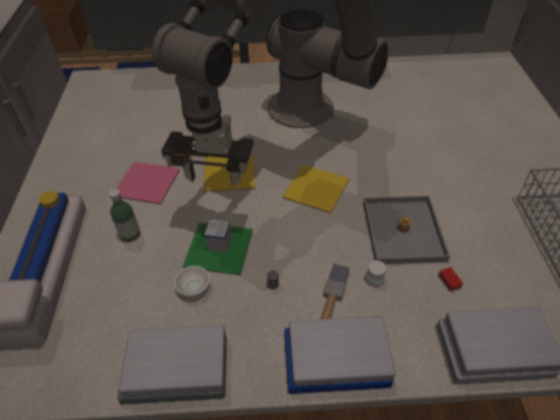

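View pics/t19.png

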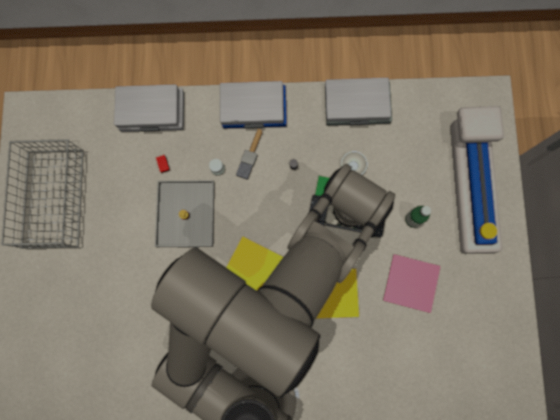

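Scene: cup mouth-down on the green pad at px (217,236), coupling in the tray at (404,224), bystanders at their starting pixels. The top view at (345,165) has the arm hiding the cup and part of the dish, so I check both in the scene camera and then hand in.

```bash
python3 - <<'E'
from h import *
np.set_printoptions(precision=4,suppress=True)
s=cap('scene');w=cloud(s);w0=cloud(dict(np.load('pics/scene0.npz')))
m=np.zeros((420,560),bool);m[205:262,195:245]=1;m&=(w[...,2]>.06)&(w[...,2]<.075)
p=w[m];print(len(p),np.percentile(p[:,2],[5,50,95]),cv2.minAreaRect(p[:,:2].astype(np.float32)*1000))
for a in (w0,w):
    m=np.zeros((420,560),bool);m[262:305,168:218]=1;m&=(a[...,2]>.024)&(a[...,2]<.04);print('dish',m.sum(),np.median(a[m],0))
from cell import hand_in
hand_in();print(sensors.observe()['time'])
E
```

```text
339 [0.0621 0.0649 0.0674] ((560.0745239257812, -242.2065887451172), (47.81418228149414, 52.6495475769043), 77.71558380126953)
dish 241 [ 0.6671 -0.3005  0.0284]
dish 232 [ 0.6664 -0.2991  0.0282]
the job is handed in; nothing more can be done
the job is handed in; nothing more can be done
```

The coupling is out and lying in the tray. The empty cup stands mouth down on the green drying pad, let go. I handed the job in at about 33 s; no verdict is reported.

**What I did**
- **Turning the cup:** pad friction held the cup level even at the lightest grip, so I hooked its rim on the green pad's edge and swung it mouth down. I then levelled it on the pad and regripped it.
- **Knocking:** over the tray I knocked the rim on the floor eight times at about 0.17–0.19 m/s (commanded), until the coupling dropped out.
- **Placing:** I carried the cup back, set it on the pad and released it.

**Last checks**
- **Coupling:** it stands within about 5 mm of the tray's centre. Its top is at z = 30–32 mm, which puts its centre at about 18 mm.
- **Cup:** it is about 7 mm from the pad's centre. Its base is level at z = 65–66 mm, as expected for the rim flat on the pad.
- **Bystanders:** none moved by more than about 2 mm, which is measurement noise.
- **Gripper:** open and clear of everything.

**What went wrong or disagreed**
- The knocks slid the cup about 11 mm up in the grip and tilted it about 16°. My attempt to level it on the pad only got it to about 12°, and it settled flat on release.
- In the last top view the arm hid the cup and part of the dish, and the dish seemed to have moved about 8 mm. The scene camera showed both clearly and put the dish within 2 mm of its start.

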